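# Draw the long turner out of the half-opening utensil drawer

## Task

Get the long wooden turner out of the low utensil drawer unit: pull the drawer out to its stop, then, since the drawer opens only part way and the turner is longer than the gap, take it by the exposed handle, tilt the handle up and draw the blade out from under the unit's top. Finish while holding the turner still in the gripper, touching nothing else, with the whole of it at least 5 cm above the top of the drawer unit; do not put it down. Leave the mug, the tub and the shaker standing where they are.

Things in the scene. Friction and masses are not known exactly. Their poses are not given: they have to be found in the camera images.
- unit: Fixed low drawer unit, grey sides, white top, one drawer (sizes in mm): 400 deep, 260 wide, 85 high. Origin on the table under the middle of its front edge; x runs from front to back (into the unit), y across, z up. The drawer comes out along -x. The top board is 10 thick (underside at 75) and covers all behind the front edge; the part of the drawer in front of it is open above.
- drawer (a joint): How far the drawer is out (m): 0 shut, 0.175 at its stop; starts nearly shut. Little friction (2 N), stays where left. Inside white, 380 long, 222 wide, open on top; floor 16 above the table, side walls up to 56. White front panel 12 thick, top edge 70 above the table, its inner face level with the unit's front edge when shut.
- handle (a point): Middle of the drawer's round steel bow handle (bar 10 thick, 110 long across the drawer, 55 above the table, its axis 42 in front of the front panel's outer face); moves with the drawer. Frame axes as the unit's.
- turner: Loose wooden turner (flat spatula), 310 long, about 110 g, lying along the drawer, up to 40 off its middle, handle to the front; hidden until the drawer, which carries it, is open; then 100 to 150 of the handle shows. Origin mid-length on its underside; x to the blade, y across, z up. Handle 18 wide, 18 thick, x -155 to 60; neck 30 wide, 10 thick; blade 64 wide, 6 thick, to x 155.
- turner_end (a point): Middle of the free end of the turner's handle, 9 above its underside (turner x = -155).
- turner_tip (a point): Middle of the blade's far edge, 3 above its underside (turner x = +155).
- mug: Bystander: white mug 80 wide, 95 high, standing on the rear part of the unit's top. Origin under its centre.
- tub: Bystander: lidded tub 110 wide, 120 high, standing on the table. Origin under its centre.
- shaker: Bystander: small glass shaker with steel cap, 52 wide, 100 high, standing on the table. Origin under its centre.

How it is judged:
On the way, in this order (a step that is already met when the one before it is completed fails the run):
1. the drawer is pulled out to its stop (at least 155 of 175 mm) (value of joint drawer above 0.155 m), for 0.1 s.
2. the turner is tilted in the opening: held by the gripper, handle end raised above the unit's top, blade still behind the front edge and below the top board (height (world z) of turner_end above 0.085 m and height (world z) of turner_tip below 0.075 m and x of turner_tip in the frame of unit above 0 m and contact force between the fingers and turner above 1 N), for 0.1 s.
At the end, for the whole second after the job is handed in: The turner is held still by the fingers, touching neither the drawer unit nor the mug, tub or shaker, with both its ends and its middle more than 130 mm above the table (45 mm above the unit's top); mug, tub and shaker stand upright within 40 mm of where they were (height (world z) of each of turner_end, turner_tip, turner above 0.13 m and contact force between the fingers and turner above 1 N and contact force between turner and unit below 0.1 N and contact force between turner and mug below 0.1 N and contact force between turner and tub below 0.1 N and contact force between turner and shaker below 0.1 N and linear speed of turner below 0.04 m/s and angular speed of turner below 0.3 rad/s and distance of each of mug, tub, shaker from where it was at the start of the episode below 0.04 m and angle between each of mug, tub, shaker's own z axis and vertical below 0.2 rad); the arm keeps its last pose, push and grip.
It fails at once if the mug is shoved more than 40 mm or tipped (distance of mug from where it was at the start of the episode above 0.04 m or angle between mug's own z axis and vertical above 0.4 rad).
It fails at once if the tub is shoved more than 40 mm or tipped (distance of tub from where it was at the start of the episode above 0.04 m or angle between tub's own z axis and vertical above 0.4 rad).
It fails at once if the shaker is shoved more than 40 mm or tipped (distance of shaker from where it was at the start of the episode above 0.04 m or angle between shaker's own z axis and vertical above 0.4 rad).
It also fails if it takes over 51 s, if anything falls off the work surface, if the arm or the gripper's body presses on something with over 40 N, if the wrist force passes 120 N, or if a joint passes its speed limit or range.

## Robot

A 6-joint arm with a two-finger parallel gripper is mounted at the origin on the work surface. World frame = base frame: x ahead of the robot, y to its left, z up, the work surface at z = 0. Lengths are in m, angles in rad, forces in N, time in s.
With the tool pointing down it reaches from about 0.4 to 0.825 m from the base axis. Payload 7 kg.
Tool frame: the origin (TCP) lies at the centre of the arm's flange, where the gripper is bolted on; the fingertips stand 178 mm ahead of it and the grasp point (between the pads) lies 159 mm ahead of it; z points along the fingers, y is the direction in which the jaws open and shut (so a half turn about z gives the same grasp; the last joint's range is limited). The gripper opens to 88 mm and grips with 3 to 60 N. Pads are 19 mm wide; open, the fingers measure 130 mm over their backs; the gripper's body (78 mm by 193 mm) begins 47 mm behind the grasp point.
Start: joints at [-0.955, 0.359, 0.012, 0, -1.224, -0.288], TCP at [0.217, -0.639, 0.405] pointing down, gripper open.
Joint ranges: [-3.07, 3.07], [-1.43, 2.12], [-1.02, 1.25], [-3.03, 1.67], [-3.05, -0], [-3.03, 3.03]. Speed limits (rad/s): [2.39, 2.39, 3.01, 3.14, 3.14, 3.14].

## Interface

Orientations are given as [roll, pitch, yaw] about the fixed x, y, z axes, in that order (R = Rz(yaw) Ry(pitch) Rx(roll)).
In Python, from station import * gives the robot as it stands.
- The arm moves only by the tool send_rows, never from a script. Its argument "motion" is a list of rows, each an object with "offset": the shift along the tool's x, y, z in cm, a list of three; "turn": the turn about the tool's z in degrees. In form: [{"offset": [x, y, z], "turn": turn}, ...]. A call has 1 to 8 rows; each row is the pose to reach, as a shift and turn from the pose commanded when the call began, along the tool's axes at that moment; what a row does not reach only later rows make up. A row lasts 1/10 s, in which the tool goes at most 50 mm and 8.59 degrees, less where a joint would pass 70% of its speed; a pose out of reach is approached as far as the arm can. A call with a gripper value outside its range is refused whole. "hand" is the opening, from -1 (shut) to 1 (fully open), set as the call begins (left out, the last holds). The fingers move at their own pace and stop on an object; "squeeze" is the grip in N (left out, the last holds). Time passes only in rows, so rows that repeat a pose let the fingers close. It gives the time, the measured TCP pose, the force and the opening at its end, in the units of the state.
- get_state(): the state, without advancing time (a new reading comes with each control period).
- grab_frame(name): name is "scene" or "top" or "wrist"; returns a dict with "frame" (480x640x3 uint8, blue, green, red), "range_z" (480x640 float32, m along the optical axis (not along the pixel's ray), 0 where there is no reading), "vertical_fov" (degrees; the focal length in pixels is half the picture's height over the tangent of half this angle, whatever the lens; pixels are square), "cx", "cy" (the principal point, pixels), "k1" (the pictures are not rectified: a ray, as slopes to the right and down, at radius r is drawn at 1 + k1 r^2 times it, then the intrinsics apply), "cam_to_world" (4x4, takes a point from camera to world coordinates). Camera axes: x right, y up, looking along -z (the intrinsics and any distortion apply to the point x, -y, -z); pixel columns grow to the right and rows downward; lengths in m; the calibration is good to about 2 mm. A picture is of the moment at which its call begins.
- job_done(): hands the job in, once; it reports no verdict.
The state is a dict: "t": time; "q": joint angles; "qd": joint speeds; "joint_efforts": joint torques, N m; "eef_pos": TCP position; "ee_rot": TCP orientation; "force": force on the tool from outside, world axes, zero at the start; "moment": the same for the moment, N m; "width": finger opening in m.
Only numpy, scipy, OpenCV 4.12 (cv2) and the standard library are available. Lean on these libraries where they do the work, as an engineer would, in place of code of your own. Each camera call takes 0.05 s, during which the arm holds its last target. There are 200 camera calls.

## Working session

There is one attempt and no reset: what is moved stays moved. The work goes in short steps, Python scripts to look and compute and a tool call to move; the robot and the scene stay as the last step left them, time stands still between calls to the robot, and variables do not carry over. Pictures are saved under pics/ and viewed, about 8 in all and at most 12, crops included, and the job is handed in when it is done.

Besides the shell and the picture viewer there is one more tool, called as name([rows], argument=value, ...), one row to a line, values as JSON. send_rows: Moves the arm, as the interface text tells. Its arguments: {"type":"object","properties":{"motion":{"type":"array"},"hand":{"type":"number"},"squeeze":{"type":"number"}},"required":["motion"]}

```bash
mkdir -p pics; cat > h.py <<'E'
from station import *
import numpy as np, cv2
from scipy.spatial.transform import Rotation as Ro
def grab(n,f):
    d=grab_frame(n); cv2.imwrite('pics/'+f+'.png',d['frame']); np.savez('pics/'+f,**d); return d
def load(f): return dict(np.load('pics/'+f+'.npz'))
def px(d,u,v,z=None,plane=None):
    f=240/np.tan(np.radians(float(d['vertical_fov'])/2)); p=np.array([(u-d['cx'])/f,(v-d['cy'])/f],float)
    s=p.copy()
    for _ in range(20): s=p/(1+d['k1']*(s@s))
    T=d['cam_to_world']; ray=T[:3,:3]@np.array([s[0],-s[1],-1]); o=T[:3,3]
    if plane is not None: return o+ray*(plane-o[2])/ray[2]
    z=d['range_z'][int(v),int(u)] if z is None else z
    return o+ray*z
def tool():
    s=get_state(); return np.array(s['eef_pos']),Ro.from_euler('xyz',s['ee_rot']).as_matrix()
def togo(p,ahead=0.159):
    o,R=tool(); return R.T@(np.array(p)-o-R[:,2]*ahead)*100
E
python3 - <<'E'
from h import *
np.set_printoptions(precision=3,suppress=True)
a=grab('top','t0');b=grab('scene','s0')
print(get_state()); print(tool()[1])
for d in(a,b): print(d['cam_to_world'],d['vertical_fov'],d['k1'])
E
```

```text
{'t': 0.1, 'q': array([-0.955,  0.359,  0.011, -0.   , -1.224, -0.288]), 'qd': array([ 0.   , -0.001,  0.003,  0.001,  0.001, -0.   ]), 'joint_efforts': array([ -0.001, -58.416,  29.376,   7.016,   0.01 ,  -0.   ]), 'eef_pos': array([ 0.217, -0.639,  0.404]), 'ee_rot': array([ 3.14 , -0.   , -2.814]), 'force': array([ 0.403, -0.183,  0.552]), 'moment': array([-0.043,  0.02 , -0.001]), 'width': 0.08773295145003877}
[[-0.947 -0.322 -0.001]
 [-0.322  0.947  0.001]
 [ 0.     0.001 -1.   ]]
[[-0.009  0.995 -0.104  0.4  ]
 [-1.    -0.009  0.002  0.059]
 [ 0.001  0.104  0.995  1.579]
 [ 0.     0.     0.     1.   ]] 47.13524879608999 -0.15247516460266575
[[-0.683 -0.54   0.491  1.125]
 [ 0.73  -0.512  0.453  0.554]
 [ 0.007  0.668  0.744  0.912]
 [ 0.     0.     0.     1.   ]] 56.09375645091889 -0.04024563722793597
```

View pics/t0.png

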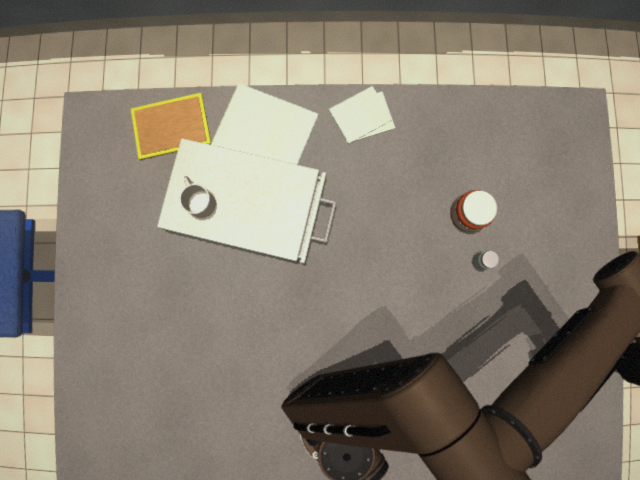

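View pics/s0.png

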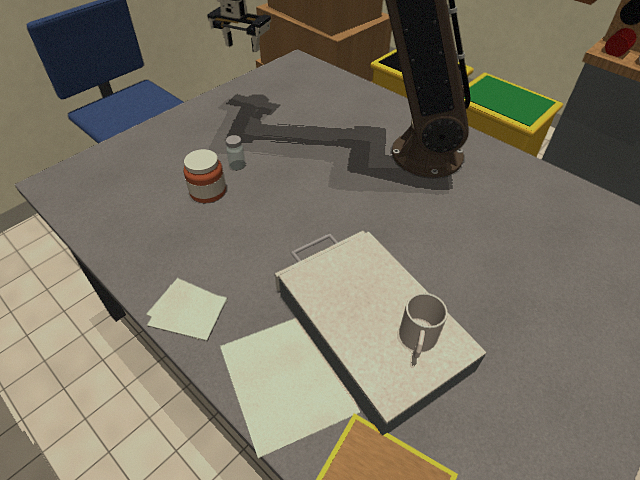

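The top view shows the unit with its front facing right, the handle bar at about (331,221), front top corners near (322,173) and (299,260), and the mug at (197,200). The tub is at (477,208) and the shaker at (488,260). The scene view agrees. Next I'll measure these points.

```bash
python3 - <<'E'
from h import *
np.set_printoptions(precision=3,suppress=True)
a=load('t0')
for n,p,z in [('fl',(320,172),.085),('fr',(297,260),.085),('bl',(182,140),.085),('br',(159,227),.085),('bar1',(334,202),.055),('bar2',(324,242),.055),('tub',(479,208),.12),('shk',(488,260),.1),('mug',(200,201),.18)]:
    print(n,px(a,*p,plane=z),px(a,*p))
c=cv2.resize(a['frame'][160:280,270:350],None,fx=7,fy=7,interpolation=cv2.INTER_CUBIC)[:600*2]
cv2.imwrite('pics/c0.png',cv2.resize(a['frame'][160:270,270:360],None,fx=5.4,fy=5.4,interpolation=cv2.INTER_CUBIC))
E
```

```text
fl [0.713 0.052 0.085] [ 0.732  0.052 -0.002]
fr [0.471 0.117 0.085] [0.472 0.118 0.072]
bl [0.81  0.44  0.085] [0.812 0.442 0.078]
br [0.564 0.499 0.085] [0.566 0.502 0.074]
bar1 [0.634 0.014 0.055] [0.634 0.014 0.053]
bar2 [0.522 0.043 0.055] [0.526 0.042 0.001]
tub [ 0.605 -0.378  0.12 ] [ 0.605 -0.377  0.122]
shk [ 0.464 -0.404  0.1  ] [ 0.464 -0.402  0.107]
mug [0.621 0.364 0.18 ] [0.635 0.384 0.09 ]
```

View pics/c0.png

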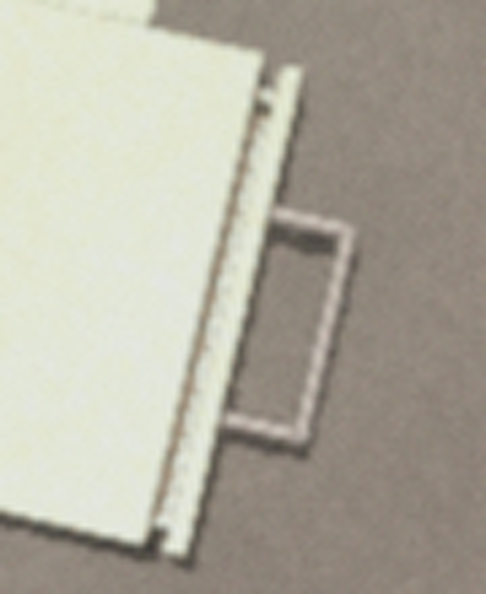

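The enlarged crop gives bar corners at full-picture (334.8,202.6) and (326.1,240.7), and front top corners at (318.5,169.3) and (297.8,260.9). I'll fit the unit frame from these.

```bash
cat >> h.py <<'E'
UX=None
def unit():
    a=load('t0'); P=[px(a,*p,plane=.085)[:2] for p in [(318.5,169.3),(297.8,260.9),(182,140),(159,227)]]
    fm=(P[0]+P[1])/2; bm=(P[2]+P[3])/2; ux=(bm-fm)/np.linalg.norm(bm-fm); cen=(fm+bm)/2
    return cen-.2*ux,ux,np.array([-ux[1],ux[0]]),np.linalg.norm(bm-fm),np.linalg.norm(P[0]-P[1])
def U(x,y,z): 
    o,ux,uy=unit()[:3]; return np.r_[o+ux*x+uy*y,z]
def inU(p):
    o,ux,uy=unit()[:3]; d=p[:2]-o; return np.r_[d@ux,d@uy,p[2]]
def turn():
    R=tool()[1]; uy=unit()[2]; l=R.T@np.r_[uy,0]; l=l if l[1]>0 else -l; return np.degrees(np.arctan2(-l[0],l[1]))
E
python3 - <<'E'
from h import *
np.set_printoptions(precision=4,suppress=True)
print(unit())
a=load('t0')
for p in[(334.8,202.6),(326.1,240.7),(330.5,221.6)]: print(inU(px(a,*p,plane=.055)))
for p in[(325.6,172.6),(304.6,263.3)]: print(inU(px(a,*p,plane=.07)))
print(turn())
print(inU(tool()[0]))
b=inU(px(a,330.5,221.6,plane=.055)); print(togo(U(b[0]+.023,b[1],.15),.178))
E
```

```text
(array([0.5941, 0.0832]), array([0.2345, 0.9721]), array([-0.9721,  0.2345]), np.float64(0.3949112039697904), np.float64(0.25925973173220396))
[-0.0607 -0.0537  0.055 ]
[-0.061   0.0561  0.055 ]
[-0.061   0.0013  0.055 ]
[-0.0169 -0.1281  0.07  ]
[-0.0177  0.1313  0.07  ]
-57.659861597870744
[-0.7903  0.197   0.4038]
[-56.784   53.0591   7.6511]
```

send_rows([
  {"offset":[-56.8,53,3],"turn":-57.7},
  {"offset":[-56.8,53,3],"turn":-57.7},
  {"offset":[-56.8,53,3],"turn":-57.7},
  {"offset":[-56.8,53,3],"turn":-57.7},
  {"offset":[-56.8,53,3],"turn":-57.7},
  {"offset":[-56.8,53,3],"turn":-57.7},
  {"offset":[-56.8,53,3],"turn":-57.7},
  {"offset":[-56.8,53,3],"turn":-57.7},
], hand=-1)

```text
t: 0.9
eef_pos: [0.4065, -0.2848, 0.3891]
ee_rot: [-3.142, 0.0, -1.803]
force: [1.6, -0.6, 0.7]
width: 0.029
```

```bash
cat > g.py <<'E'
from h import *
import sys
np.set_printoptions(precision=4,suppress=True)
s=get_state(); print('t',s['t'],'w',s['width'],'F',s['force'],'turn',turn())
o,R=tool(); print('tip inU',inU(o+R[:,2]*.178),R[:,:2].round(2).tolist())
x,y,z=map(float,sys.argv[1:4]); print('togo tip',togo(U(x,y,z),.178))
E
python3 g.py -.038 .001 .15
```

```text
t 0.9 w 0.029022485380101562 F [ 1.6163 -0.6264  0.6938] turn 0.2590479463862915
tip inU [-0.4017  0.096   0.2111] [[-0.23, -0.97], [-0.97, 0.23], [-0.0, -0.0]]
togo tip [-36.327   -9.6667   6.1161]
```

send_rows([
  {"offset":[-36.3,-9.7,5],"turn":0.3},
  {"offset":[-36.3,-9.7,5],"turn":0.3},
  {"offset":[-36.3,-9.7,5],"turn":0.3},
  {"offset":[-36.3,-9.7,5],"turn":0.3},
  {"offset":[-36.3,-9.7,5],"turn":0.3},
  {"offset":[-36.3,-9.7,5],"turn":0.3},
  {"offset":[-36.3,-9.7,5],"turn":0.3},
  {"offset":[-36.3,-9.7,5],"turn":0.3},
])

```text
t: 1.7
eef_pos: [0.5864, 0.0465, 0.3382]
ee_rot: [3.141, -0.0, -1.81]
force: [0.7, -1.1, -0.6]
width: 0.0008
```

send_rows([
  {"offset":[0,0,0],"turn":0},
  {"offset":[0,0,0],"turn":0},
  {"offset":[0,0,0],"turn":0},
])

```text
t: 2.0
eef_pos: [0.5849, 0.0429, 0.3391]
ee_rot: [3.141, -0.0, -1.812]
force: [-0.1, 0.6, -1.1]
width: 0.0003
```

```bash
python3 g.py -.038 .001 .035; python3 -c "
from h import *
d=grab('wrist','w1'); print(d['cam_to_world'].round(3),d['vertical_fov'])"
```

```text
t 2.0 w 0.0003426199184951398 F [-0.0989  0.6337 -1.0656] turn -0.27921145485396304
tip inU [-0.0414 -0.0004  0.1611] [[-0.24, -0.97], [-0.97, 0.24], [0.0, 0.0]]
togo tip [-0.3444  0.1323 12.6124]
[[-0.971 -0.228 -0.071  0.565]
 [ 0.239 -0.926 -0.292 -0.036]
 [ 0.001 -0.3    0.954  0.32 ]
 [ 0.     0.     0.     1.   ]] 70.36824862153514
```

View pics/w1.png

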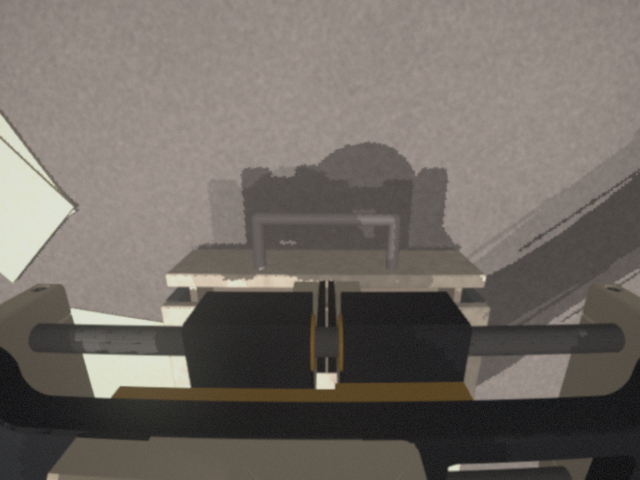

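The wrist view shows the bow's bar running from (255,218) to (397,220) and the front panel's top edge at rows 250–282, with the closed fingers above and behind. I'll check these against the earlier estimate.

```bash
python3 -c "
from h import *
d=load('w1')
for p,z in [((262,218),.055),((392,219),.055),((326,219),.055),((326,249),.07),((200,249),.07),((326,274),.07)]: print(p,inU(px(d,*p,plane=z)).round(4),inU(px(d,*p)).round(3))"
```

```text
(262, 218) [-0.0561 -0.0514  0.055 ] [-0.057 -0.05   0.06 ]
(392, 219) [-0.0548  0.0528  0.055 ] [-0.056  0.052  0.06 ]
(326, 219) [-0.055  -0.0001  0.055 ] [-0.056 -0.     0.061]
(326, 249) [-0.0348 -0.0002  0.07  ] [-0.011 -0.     0.   ]
(200, 249) [-0.0352 -0.0987  0.07  ] [-0.012 -0.126  0.002]
(326, 274) [-0.0138 -0.0003  0.07  ] [-0.013 -0.     0.068]
```

send_rows([
  {"offset":[-0.7,0,4],"turn":0.3},
  {"offset":[-0.7,0,7.5],"turn":0.3},
  {"offset":[-0.7,0,9],"turn":0.3},
  {"offset":[-0.7,0,10],"turn":0.3},
  {"offset":[-0.7,0,11],"turn":0.3},
  {"offset":[-0.7,0,12],"turn":0.3},
  {"offset":[-0.7,0,12.6],"turn":0.3},
  {"offset":[-0.7,0,12.6],"turn":0.3},
])

```text
t: 2.85
eef_pos: [0.5869, 0.0502, 0.2127]
ee_rot: [3.141, -0.0, -1.817]
force: [-0.0, 0.1, 0.4]
width: 0.0
```

```bash
python3 g.py -.038 .001 .035
```

```text
t 2.85 w 4.229359394297856e-05 F [-0.0237  0.1458  0.3622] turn -0.5649627747543131
tip inU [-0.0339 -0.0006  0.0347] [[-0.24, -0.97], [-0.97, 0.24], [0.0, 0.0]]
togo tip [ 0.4153  0.1518 -0.0284]
```

send_rows([
  {"offset":[1,0,0],"turn":-0.6},
  {"offset":[3,0,0],"turn":-0.6},
  {"offset":[5.5,0,0],"turn":-0.6},
  {"offset":[8,0,0],"turn":-0.6},
  {"offset":[10.5,0,0],"turn":-0.6},
  {"offset":[13,0,0],"turn":-0.6},
  {"offset":[15,0,0],"turn":-0.6},
  {"offset":[16,0,0],"turn":-0.6},
])

```text
t: 3.65
eef_pos: [0.5474, -0.1066, 0.2139]
ee_rot: [-3.141, 0.0, -1.808]
force: [-0.4, 1.6, 0.8]
width: 0.0005
```

send_rows([
  {"offset":[0.5,0,0],"turn":0},
  {"offset":[1,0,0],"turn":0},
  {"offset":[1.4,0,0],"turn":0},
  {"offset":[1.7,0,0],"turn":0},
  {"offset":[1.7,0,0],"turn":0},
])

```text
t: 4.15
eef_pos: [0.5447, -0.1183, 0.2135]
ee_rot: [-3.14, 0.005, -1.807]
force: [-1.2, 24.6, 4.7]
width: 0.0006
```

```bash
python3 g.py -.038 .001 .035
```

```text
t 4.15 w 0.0005605168244262378 F [-1.1698 24.6438  4.7356] turn 0.05841691595393358
tip inU [-0.2066  0.0005  0.0355] [[-0.23, -0.97], [-0.97, 0.23], [-0.0, -0.0]]
togo tip [-16.8618   0.0352   0.1282]
```

send_rows([
  {"offset":[-1.2,0,0],"turn":0},
  {"offset":[-1.2,0,-2],"turn":0},
  {"offset":[-1.2,0,-6],"turn":0},
  {"offset":[-1.2,0,-10],"turn":0},
  {"offset":[-1.2,0,-14],"turn":0},
  {"offset":[-1.2,0,-16],"turn":0},
  {"offset":[-1.2,0,-16],"turn":0},
  {"offset":[-1.2,0,-16],"turn":0},
], hand=0.2)

```text
t: 4.95
eef_pos: [0.5467, -0.1095, 0.3733]
ee_rot: [-3.141, 0.0, -1.806]
force: [-0.6, -0.0, 0.0]
width: 0.052
```

```bash
python3 g.py -.12 .0 .035;  python3 -c "
from h import *
d=grab('wrist','w2')
d=grab('top','t2'); cv2.imwrite('pics/c2.png',cv2.resize(d['frame'][150:270,280:400],None,fx=5,fy=5,interpolation=cv2.INTER_CUBIC))"
```

```text
t 4.95 w 0.052026434016139336 F [-0.5557 -0.0007  0.0305] turn 0.06961560824108008
tip inU [-0.1984  0.0009  0.1953] [[-0.23, -0.97], [-0.97, 0.23], [-0.0, -0.0]]
togo tip [-7.8356 -0.0886 16.0321]
```

View pics/w2.png

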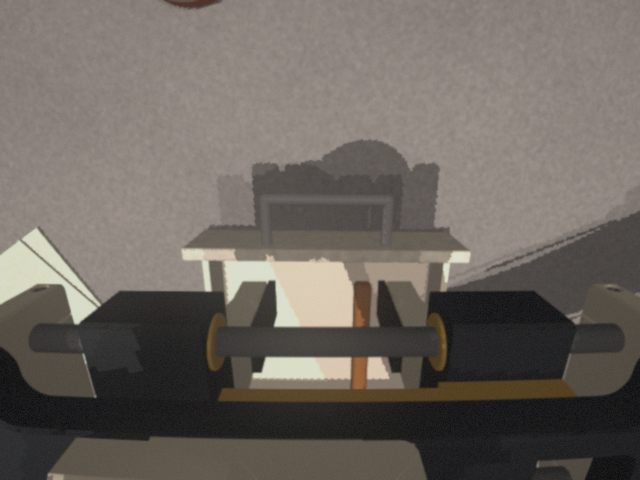

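The wrist view shows the drawer open. The turner's handle end is at about (362,282), its upper end near (359,388), and it is about 15 px wide.

```bash
python3 -c "
from h import *
d=load('w2')
for p,z in [((355,283),.034),((370,283),.034),((362,283),.034),((352,387),.034),((367,387),.034),((326,197),.055),((326,248),.07)]: print(p,inU(px(d,*p,plane=z)).round(4),inU(px(d,*p)).round(3))"
```

```text
(355, 283) [-0.1302  0.0308  0.034 ] [-0.126  0.032  0.025]
(370, 283) [-0.1302  0.0463  0.034 ] [-0.122  0.049  0.016]
(362, 283) [-0.1302  0.038   0.034 ] [-0.126  0.039  0.025]
(352, 387) [0.002  0.0312 0.034 ] [0.002 0.031 0.034]
(367, 387) [0.002  0.0486 0.034 ] [0.019 0.051 0.015]
(326, 197) [-0.2234  0.0009  0.055 ] [-0.224  0.001  0.058]
(326, 248) [-0.1807  0.0009  0.07  ] [-0.179  0.001  0.065]
```

View pics/c2.png

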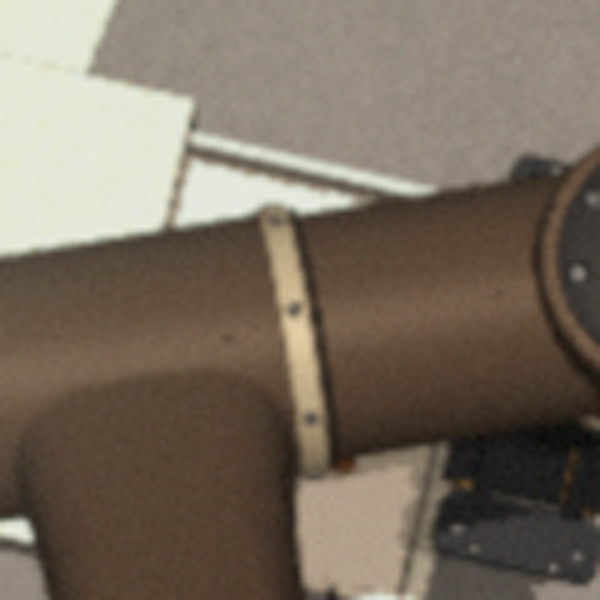

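Turner: end at unit (-0.130, 0.0395), with about 130 mm exposed and parallel to the drawer, which fits the task's numbers. The drawer is about 0.17 m out. I'll go to the grip pose.

send_rows([
  {"offset":[-4,2,3],"turn":0},
  {"offset":[-8.5,3.9,6],"turn":0},
  {"offset":[-8.5,3.9,10],"turn":0},
  {"offset":[-8.5,3.9,12.5],"turn":0},
  {"offset":[-8.5,3.9,14.5],"turn":0},
  {"offset":[-8.5,3.9,15.5],"turn":0},
  {"offset":[-8.5,3.9,15.5],"turn":0},
])

```text
t: 5.75
eef_pos: [0.5281, -0.0182, 0.2163]
ee_rot: [3.138, -0.002, -1.807]
force: [0.5, -0.1, 0.1]
width: 0.0526
```

```bash
python3 g.py -.113 .0395 .021;  python3 -c "
from h import *
d=grab('wrist','w3')"
```

```text
t 5.75 w 0.05255091823395405 F [ 0.5343 -0.0682  0.0885] turn 0.04222620637424664
tip inU [-0.1144  0.041   0.0383] [[-0.23, -0.97], [-0.97, 0.23], [0.0, 0.0]]
togo tip [-0.1425 -0.158   1.7293]
```

View pics/w3.png

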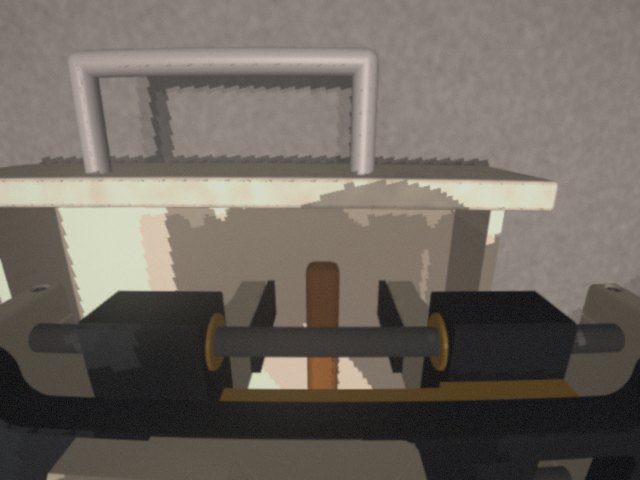

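The handle (columns 306–338) is centred between the open fingers, with its end at row 262. I'll lower and close gently.

send_rows([
  {"offset":[0,0,1],"turn":0},
  {"offset":[0,0,1.7],"turn":0},
  {"offset":[0,0,1.7],"turn":0},
  {"offset":[0,0,1.7],"turn":0},
])

```text
t: 6.2
eef_pos: [0.5288, -0.0181, 0.2013]
ee_rot: [-3.142, -0.0, -1.807]
force: [-0.1, 0.6, -0.3]
width: 0.0527
```

send_rows([
  {"offset":[0,0,0],"turn":0},
  {"offset":[0,0,0],"turn":0},
  {"offset":[0,0,0],"turn":0},
  {"offset":[0,0,0],"turn":0},
  {"offset":[0,0,0],"turn":0},
  {"offset":[0,0,0],"turn":0},
], hand=-1, squeeze=7)

```text
t: 6.8
eef_pos: [0.5288, -0.018, 0.2013]
ee_rot: [-3.141, 0.0, -1.807]
force: [-0.1, 0.3, 1.5]
width: 0.0178
```

```bash
python3 g.py -.113 .0395 .021
```

```text
t 6.8 w 0.0178214714061317 F [-0.0726  0.3428  1.533 ] turn 0.04391670774136985
tip inU [-0.1136  0.0397  0.0233] [[-0.23, -0.97], [-0.97, 0.23], [-0.0, -0.0]]
togo tip [-0.0605 -0.0205  0.235 ]
```

Gripped at 17.8 mm. I'll raise 6 cm.

send_rows([
  {"offset":[0,0,-1],"turn":0},
  {"offset":[0,0,-2],"turn":0},
  {"offset":[0,0,-3],"turn":0},
  {"offset":[0,0,-4],"turn":0},
  {"offset":[0,0,-5],"turn":0},
  {"offset":[0,0,-6],"turn":0},
  {"offset":[0,0,-6],"turn":0},
])

```text
t: 7.5
eef_pos: [0.5292, -0.0179, 0.263]
ee_rot: [-3.139, 0.001, -1.806]
force: [-0.4, 0.2, -0.5]
width: 0.0181
```

```bash
python3 g.py -.113 .0395 .021; python3 -c "
from h import *
d=grab('scene','s4'); cv2.imwrite('pics/c4.png',cv2.resize(d['frame'][150:350,200:460],None,fx=3,fy=3,interpolation=cv2.INTER_CUBIC))"
```

```text
t 7.5 w 0.018055317899518513 F [-0.443   0.2006 -0.4852] turn 0.0640269177410571
tip inU [-0.1133  0.039   0.085 ] [[-0.23, -0.97], [-0.97, 0.23], [-0.0, -0.0]]
togo tip [-0.019   0.0681  6.3992]
```

View pics/c4.png

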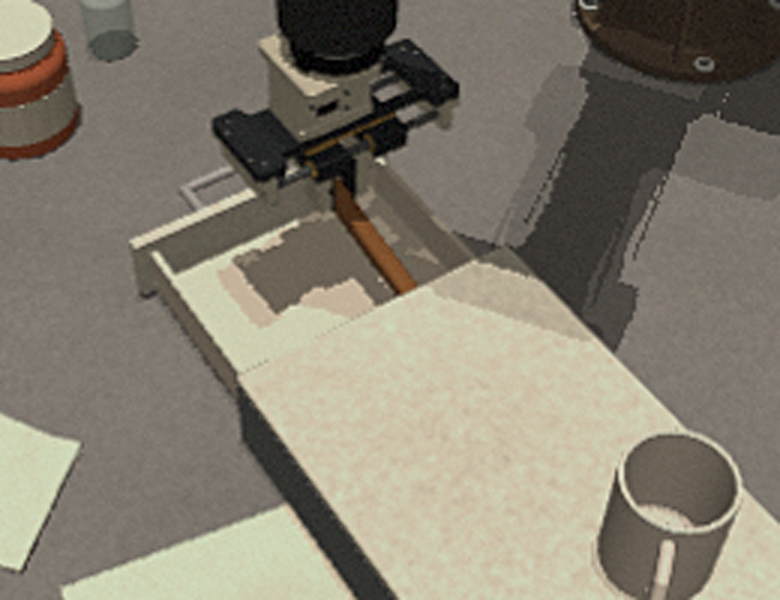

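The view shows the turner held at its end and tilted down into the opening. It runs from crop (345,195) to (400,285), which is full-picture (315,215) to (333,245). I'll check its slope by depth.

```bash
python3 -c "
from h import *
d=load('s4')
for t in (0.15,.3,.5,.7,.9,1):
    u,v=315+18.3*t,215+30*t; print(inU(px(d,u,v)).round(4))"
```

```text
[-0.0907  0.0435  0.087 ]
[-0.074   0.0408  0.0865]
[-0.056   0.04    0.0808]
[-0.0349  0.0369  0.0796]
[-0.018   0.0367  0.0731]
[-0.0074  0.0349  0.073 ]
```

send_rows([
  {"offset":[1,0,0],"turn":0},
  {"offset":[2,0,-0.2],"turn":0},
  {"offset":[3,0,-0.6],"turn":0},
  {"offset":[4,0,-1.2],"turn":0},
  {"offset":[5,0,-2],"turn":0},
  {"offset":[5.5,0,-2.5],"turn":0},
  {"offset":[5.5,0,-2.5],"turn":0},
  {"offset":[5.5,0,-2.5],"turn":0},
])

```text
t: 8.35
eef_pos: [0.5159, -0.0716, 0.2865]
ee_rot: [-3.141, 0.0, -1.807]
force: [1.3, 0.4, 0.0]
width: 0.0178
```

```bash
python3 g.py -.113 .0395 .021; python3 -c "
from h import *
d=grab('scene','s5'); cv2.imwrite('pics/c5.png',cv2.resize(d['frame'][150:350,200:460],None,fx=3,fy=3,interpolation=cv2.INTER_CUBIC))
m=cv2.inRange(cv2.cvtColor(d['frame'],cv2.COLOR_BGR2HSV),(5,100,40),(20,255,255)); vs,us=np.nonzero(m[200:300,280:380])
P=np.array([inU(px(d,u+280,v+200)) for u,v in zip(us,vs)]); i=np.argsort(P[:,0]); print(len(P),P[i][::max(1,len(P)//12)].round(3))"
```

```text
t 8.35 w 0.01778115739793365 F [1.2591 0.3742 0.0151] turn 0.015110090187658395
tip inU [-0.1688  0.0396  0.1085] [[-0.23, -0.97], [-0.97, 0.23], [-0.0, -0.0]]
togo tip [-5.5745 -0.0078  8.7507]
426 [[-0.168  0.075  0.056]
 [-0.141  0.031  0.105]
 [-0.127  0.034  0.107]
 [-0.116  0.042  0.101]
 [-0.103  0.049  0.093]
 [-0.092  0.048  0.093]
 [-0.08   0.04   0.089]
 [-0.067  0.041  0.085]
 [-0.055  0.033  0.082]
 [-0.043  0.031  0.075]
 [-0.031  0.038  0.079]
 [-0.017  0.032  0.073]
 [-0.005  0.039  0.073]]
```

Step 2 looks met: the end is at about 0.11 m and the tip is about 0.12 m behind the edge at about 0.03 m high. I'll keep drawing out.

send_rows([
  {"offset":[1.5,0,0],"turn":0},
  {"offset":[3,0,0],"turn":0},
  {"offset":[4.5,0,-0.5],"turn":0},
  {"offset":[6,0,-1],"turn":0},
  {"offset":[7.5,0,-1.5],"turn":0},
  {"offset":[9,0,-2],"turn":0},
  {"offset":[10.5,0,-2],"turn":0},
  {"offset":[12,0,-2],"turn":0},
])

```text
t: 9.2
eef_pos: [0.4875, -0.1895, 0.3064]
ee_rot: [-3.141, 0.0, -1.807]
force: [0.5, -0.1, -1.4]
width: 0.0177
```

send_rows([
  {"offset":[1.5,0,0],"turn":0},
  {"offset":[3,0,0],"turn":0},
  {"offset":[3.5,0,0],"turn":0},
  {"offset":[3.5,0,0],"turn":0},
], squeeze=40)

```text
t: 9.6
eef_pos: [0.4796, -0.2231, 0.3063]
ee_rot: [-3.141, -0.0, -1.808]
force: [0.6, 0.5, 1.2]
width: 0.0175
```

```bash
python3 g.py -.113 .0395 .021; python3 -c "
from h import *
d=grab('scene','s6'); cv2.imwrite('pics/c6.png',cv2.resize(d['frame'][130:330,170:430],None,fx=3,fy=3,interpolation=cv2.INTER_CUBIC))"
```

```text
t 9.6 w 0.017533565901452882 F [0.6251 0.4829 1.1954] turn -0.01688948738527398
tip inU [-0.3246  0.0395  0.1283] [[-0.23, -0.97], [-0.97, 0.23], [0.0, -0.0]]
togo tip [-21.1645   0.0118  10.7267]
```

View pics/c6.png

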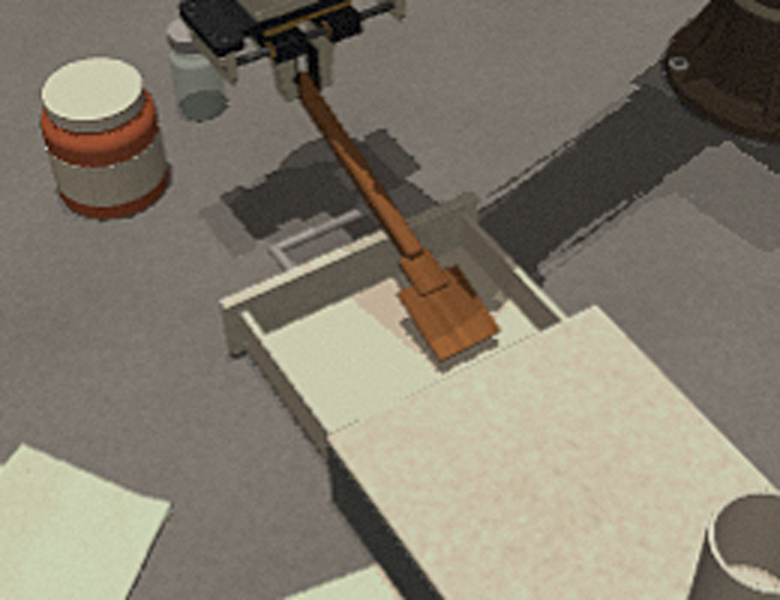

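The blade is clear of the top board: its far edge is near crop (470,345), inside the open drawer, and the turner is firmly held. I'll lift straight up.

send_rows([
  {"offset":[0.3,0,-1.5],"turn":0},
  {"offset":[0.5,0,-4],"turn":0},
  {"offset":[0.5,0,-7],"turn":0},
  {"offset":[0.5,0,-10],"turn":0},
  {"offset":[0.5,0,-13],"turn":0},
  {"offset":[0.5,0,-15],"turn":0},
  {"offset":[0.5,0,-16],"turn":0},
  {"offset":[0.5,0,-16],"turn":0},
])

```text
t: 10.45
eef_pos: [0.4787, -0.2267, 0.4669]
ee_rot: [-3.14, 0.0, -1.806]
force: [0.5, -0.8, -1.0]
width: 0.0174
```

send_rows([
  {"offset":[0,0,-2],"turn":0},
  {"offset":[0,0,-5],"turn":0},
  {"offset":[0,0,-7],"turn":0},
  {"offset":[0,0,-8],"turn":0},
  {"offset":[0,0,-8],"turn":0},
  {"offset":[0,0,-8],"turn":0},
  {"offset":[0,0,-8],"turn":0},
  {"offset":[0,0,-8],"turn":0},
])

```text
t: 11.25
eef_pos: [0.4785, -0.227, 0.545]
ee_rot: [3.14, -0.0, -1.807]
force: [-0.7, -0.1, -1.7]
width: 0.0174
```

```bash
python3 g.py -.113 .0395 .021; python3 -c "
from h import *
d=grab('scene','s7'); grab('top','t7')"
```

```text
t 11.25 w 0.017444135401118627 F [-0.7213 -0.1308 -1.671 ] turn 0.043785604038999164
tip inU [-0.3286  0.04    0.367 ] [[-0.23, -0.97], [-0.97, 0.23], [0.0, 0.0]]
togo tip [-21.5645  -0.1318  34.6009]
```

View pics/s7.png

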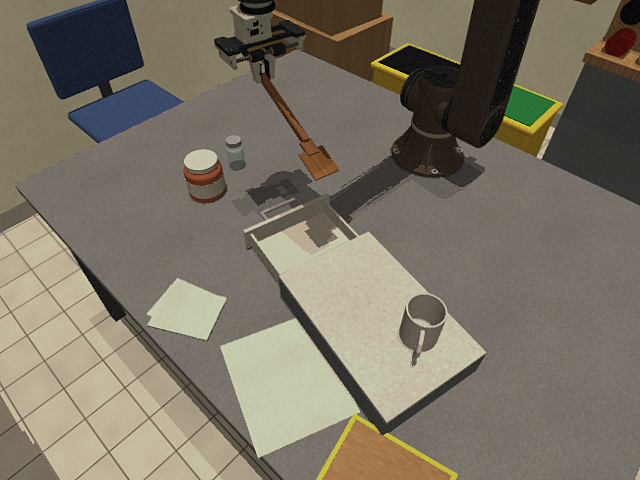

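The turner hangs from the gripper, well clear of everything, with its blade near (318,165). The mug, tub and shaker look unmoved. I'll check the heights, wait a moment to see whether it is still, and then hand in.

send_rows([
  {"offset":[0,0,0],"turn":0},
  {"offset":[0,0,0],"turn":0},
  {"offset":[0,0,0],"turn":0},
  {"offset":[0,0,0],"turn":0},
  {"offset":[0,0,0],"turn":0},
])

```text
t: 11.85
eef_pos: [0.4785, -0.227, 0.5462]
ee_rot: [-3.142, 0.0, -1.807]
force: [0.7, 0.0, -1.1]
width: 0.0176
```

```bash
python3 -c "
from h import *
a=load('s7');d=grab('scene','s8')
for e in (a,d):
  print([inU(px(e,u,v)).round(3).tolist() for u,v in ((267,84),(295,128),(310,158),(333,162),(309,175))])
print('diff',np.abs(a['frame'][60:185,230:345].astype(int)-d['frame'][60:185,230:345]).mean(), get_state()['width'])
a=load('s0')
for n,sl in (('mug',np.s_[290:365,395:450]),('tubshk',np.s_[132:205,180:248])): print(n,np.abs(a['frame'][sl].astype(int)-d['frame'][sl]).mean())
"
```

```text
[[-0.304, 0.038, 0.367], [-0.173, 0.034, 0.319], [-0.101, 0.028, 0.284], [-0.074, 0.072, 0.271], [-0.339, 0.175, 0.0]]
[[-0.299, 0.035, 0.37], [-0.171, 0.033, 0.321], [-0.101, 0.028, 0.283], [-0.072, 0.071, 0.273], [-0.339, 0.175, 0.0]]
diff 2.9527884057971017 0.01757629850842264
mug 2.5446464646464646
tubshk 5.51437013161429
```

The lowest part of the turner is about 0.26 m up, it is still, and the bystanders are unmoved. Handing in.

```bash
python3 -c "
from station import *
print(job_done())"
```

```text
the job is handed in; nothing more can be done
None
```

The turner is out of the drawer and held in the gripper well above the unit. I handed the job in at about 12 s of the 51 s allowed; the hand-in reported no verdict.

- **Drawer:** I hooked the bow handle with closed fingers and pulled the drawer to its stop. It came about 0.17 m out, and the wrist force rose to about 25 N at the stop.
- **Tilt and draw:** I gripped the turner near its handle end at 7 N and raised it, so the blade drooped under the top board. Depth readings put the handle end at about 0.11 m. By extrapolation the tip was at about 0.03 m, some 0.12 m behind the front edge. I drew it out in that tilt and raised the grip to 40 N before lifting.
- **Last checks:** The turner slopes from about 0.37 m at the gripped end to about 0.27 m at the blade, well above the 0.13 m needed. Two readings 0.6 s apart agreed within 5 mm, and the finger opening held at about 17.5 mm.
- **Bystanders:** The mug, tub and shaker look unmoved, from viewing the last picture and comparing it with the first. The tub and shaker area differed a little more than the mug's. I put that down to the arm's changed shadow and did not measure their positions again.

No check failed or disagreed beyond about 5 mm of calibration scatter in the handle position.

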